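# Set the vacuum sealer's time slider and hold its lid open at 45 degrees

### The job

Get the vacuum sealer ready for the next bag: with its lid still shut, slide the seal-time slider on the control deck until its grip is level with the small steel pointer beside the track. Then lift the lid by its front tab and hold it open at 45 degrees; it falls shut by itself, so finish still holding it there with the fingers, with the slider still at the pointer. Do not shove, tip over or use the other things on the table.

Things in the scene. Friction and masses are not known exactly. Their poses are not given: they have to be found in the camera images.
- sealer: Black vacuum bag sealer, fixed to the table, 400 mm wide (y), 70 mm high at its rear spine. Its own frame: x from its front (robot side) to its rear, y to the left, z up; origin on the table at the centre of its width. Its base reaches from x = -75 to x = +100 mm. The lid covers y = -197 to +77 mm; the control deck, 60 mm high, is at y = +80 to +200 mm. Place and yaw vary.
- lid (a joint): Opening angle of the lid (rad): 0 shut, 0.785 is 45 degrees open, stop at 1.4. The lid has a loose hinge and falls shut from any angle. Lid: 140 mm deep, 274 mm wide, 16 mm thick, black with a steel top sheet; it weighs about 0.4 to 0.75 kg (2 to 4 N at the tab).
- lid_hinge (a point): Point on the lid's hinge axis, in the middle of the lid's width, 57 mm above the table. The axis lies along the sealer's y, 60 mm behind its origin. The point turns with the lid; at rest its axes are the sealer's.
- lid_tab (a point): Grip point in the lid's black front tab, 32 mm wide (y), 10 mm thick, standing 43 mm out from the middle of the lid's front edge. The point is 27 mm in front of that edge, 167 mm in front of the hinge axis and, shut, 6 mm above it (63 mm above the table). It circles about the hinge as the lid opens. Pinch it by its sides from above, closing along the sealer's y; it can turn between the fingers.
- fader_top (a point): Centre of the top of the seal-time slider's grip: a black block 20 mm along the track, 28 mm across (sealer's y), 40 mm high, its top 114 mm above the table. It stands on an aluminium track 14 mm high, 40 mm wide and 150 mm long, along the sealer's x at y = +135 mm on the deck.
- fader (a joint): Position of the slider along its track (m): 0 at the front end, 0.10 at the rear end, growing towards the sealer's rear (+x). It starts near the front and moves under 1.5 N of friction; stays where it is left. Not spring loaded.
- pointer: Small fixed steel T-shaped clip, 14 mm by 24 mm and 8 mm high, on the deck just left of the slider track, its narrow 5 mm end towards the track. Origin at its foot, in the middle of its thickness along the track; axes parallel to the sealer's, so the slider is set when the grip's centre has x = 0 in the pointer's frame. Its place along the track varies, always behind the slider's start.
- jar: Bystander: closed glass jar, 84 mm across, 120 mm high, right of the sealer. Origin under its centre.
- tub: Bystander: closed black plastic tub, 120 mm across, 170 mm high, to the right in front of the sealer. Origin under its centre.
- bowl: Bystander: red plastic bowl, 140 mm across, 65 mm high, left of the sealer. Origin under its centre.
- scissors: Bystander: scissors, about 170 mm long, 10 mm high, lying in front of the sealer's left part. Origin at the pivot.
- spoon: Bystander: spoon lying in front of the sealer's right part, lower than 20 mm. Origin under its middle.
- cup: Bystander: white plastic cup, 76 mm across, 90 mm high, behind the control deck. Origin under its centre.

How it is judged:
By the outcome, as a careful person would: the job done as asked, in the order asked, and still so for the second after the job is handed in, while the arm keeps its last pose, push and grip.
It also fails if it takes over 48 s, if anything falls off the work surface, if the arm or the gripper's body presses on something with over 40 N, if the wrist force passes 120 N, or if a joint passes its speed limit or range.

### The arm

A 6-joint arm with a two-finger parallel gripper is mounted at the origin on the work surface. World frame = base frame: x ahead of the robot, y to its left, z up, the work surface at z = 0. Lengths are in m, angles in rad, forces in N, time in s.
With the tool pointing down it reaches from about 0.3 to 0.775 m from the base axis. Payload 14.6 kg.
Tool frame: the origin (TCP) lies at the very end of the fingers, on their centre line; the grasp point (between the pads) lies 19 mm behind it; z points along the fingers, y is the line along which they close (so a half turn about z gives the same grasp; the last joint's range is limited). The gripper opens to 94 mm and grips with 3 to 60 N. Pads are 16 mm wide; open, the fingers measure 119 mm over their backs; the gripper's body (75 mm by 177 mm) begins 78 mm behind the grasp point.
Start: joints at [-1.249, 0.3, 1.521, -0, 1.321, -0.067], TCP at [0.208, -0.509, 0.205] pointing down, gripper open.
Joint ranges: [-3.03, 3.03], [-0.79, 2.21], [0.23, 2.52], [-1.04, 4.18], [0, 3.07], [-2.55, 2.55]. Speed limits (rad/s): [2.22, 2.22, 2.57, 3.14, 3.14, 3.14].

### API

Orientations are given as [roll, pitch, yaw] about the fixed x, y, z axes, in that order (R = Rz(yaw) Ry(pitch) Rx(roll)).
In Python, from station import ctrl gives the robot as it stands.
- The arm moves only by the shell command python3 -m pendant 'ROWS' [OPENING] [FORCE]. ROWS is JSON, a list of rows, each a list of 2 entries, a list of its own where there are three numbers: the shift along the world's x, y, z in cm, then the turn about the world's z in rad. A call has 1 to 20 rows; each row shifts and turns the commanded pose from where the row before left it; what a row does not reach is not made up. A row lasts 1/12 s, in which the tool goes at most 41.7 mm and 7.16 degrees, less where a joint would pass 70% of its speed; a pose out of reach is approached as far as the arm can. A call is refused whole if a number of a shift passes 4.17 or a number of a turn 0.125, either way. A call with a gripper value outside its range is refused whole. OPENING is the opening, from 0 (shut) to 1 (fully open), set as the call begins (- or left out, the last holds). The fingers move at their own pace and stop on an object; FORCE is the grip in N (left out, the last holds). Time passes only in rows, so rows that do not move let the fingers close. It gives the time, the measured TCP pose, the force, the opening and the grip force at its end, in the units of the state.
- ctrl.get_obs(): the state, without advancing time (a new reading comes with each control period).
- ctrl.camera(name): name is "scene" or "top" or "wrist"; returns a dict with "color" (480x640x3 uint8, red, green, blue), "intrinsics" (3x3 intrinsics, pixels), "camera_from_world" (4x4, takes a point from world to camera coordinates). Camera axes: x right, y down, z forward; pixel columns grow to the right and rows downward; lengths in m; the calibration is good to about 2 mm. The wrist camera is an equidistant fisheye: a pixel r from the principal point sees the ray r / f radians off the axis. A picture is of the moment at which its call begins. There is no depth.
- ctrl.hand_in(): hands the job in; it is judged then, once.
The state is a dict: "time_s": time; "qpos": joint angles; "joint_vel": joint speeds; "tau": joint torques, N m; "ee_pos": TCP position; "eef_rot": TCP orientation; "force": force on the tool from outside, world axes, zero at the start; "moment": the same for the moment, N m; "grip_width": finger opening in m; "grip_force": force on a finger pad.
Only numpy, scipy, OpenCV 4.12 (cv2) and the standard library are available. Lean on these libraries where they do the work, as an engineer would, in place of code of your own. Each camera call takes 0.05 s, during which the arm holds its last target. There are 200 camera calls.

## Working session

There is one attempt and no reset: what is moved stays moved. The work goes in short steps, Python scripts to look and compute and a shell command to move; the robot and the scene stay as the last step left them, time stands still between calls to the robot, and variables do not carry over. Pictures are saved under pics/ and viewed, at most 10 in all, crops included, and the job is handed in when it is done.

```bash
mkdir -p pics
python3 - <<'E'
from station import ctrl
import cv2,numpy as np
for n in("top","scene"):
    c=ctrl.camera(n); cv2.imwrite(f"pics/{n}0.png",c["color"][:,:,::-1]); print(n,np.round(c["intrinsics"],1).tolist(),np.round(c["camera_from_world"],3).tolist())
    np.savez(f"{n}0.npz",**{k:c[k] for k in("color","intrinsics","camera_from_world")})
print(ctrl.get_obs())
E
```

```text
top [[548.2, 0.0, 317.7], [0.0, 548.2, 236.4], [0.0, 0.0, 1.0]] [[0.012, -1.0, 0.002, -0.026], [-0.976, -0.012, -0.218, 0.564], [0.218, 0.001, -0.976, 1.087], [0.0, 0.0, 0.0, 1.0]]
scene [[439.0, 0.0, 319.2], [0.0, 439.0, 237.1], [0.0, 0.0, 1.0]] [[-0.767, 0.641, 0.014, 0.427], [0.447, 0.55, -0.706, -0.192], [-0.46, -0.535, -0.708, 1.2], [0.0, 0.0, 0.0, 1.0]]
{'time_s': 0.1, 'qpos': array([-1.24859531e+00,  3.00454049e-01,  1.52150901e+00,  1.22149228e-05,
        1.32068637e+00, -6.65937118e-02]), 'joint_vel': array([ 7.49185828e-04,  6.15138449e-05, -7.16901948e-04,  7.24174973e-04,
        6.18590302e-05, -1.76184995e-03]), 'tau': array([ 1.65874961e-03, -5.32638216e+01, -3.53283799e+01,  7.09431642e-02,
        2.33953045e-02, -3.91968604e-05]), 'ee_pos': array([ 0.20842124, -0.50873282,  0.20492617]), 'eef_rot': array([-3.14053901e+00, -8.21280304e-05,  3.88791658e-01]), 'force': array([0.22565987, 0.3937757 , 0.13324163]), 'moment': array([ 0.00824792, -0.03006389,  0.02850905]), 'grip_force': 0.0, 'grip_width': 0.09388648987024813}
```

View pics/top0.png

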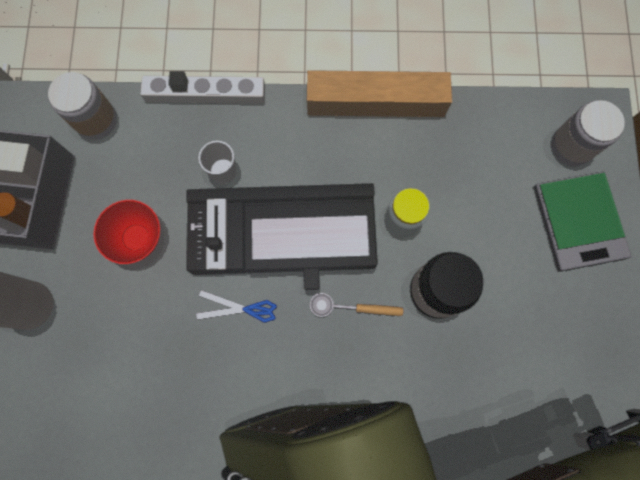

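View pics/scene0.png

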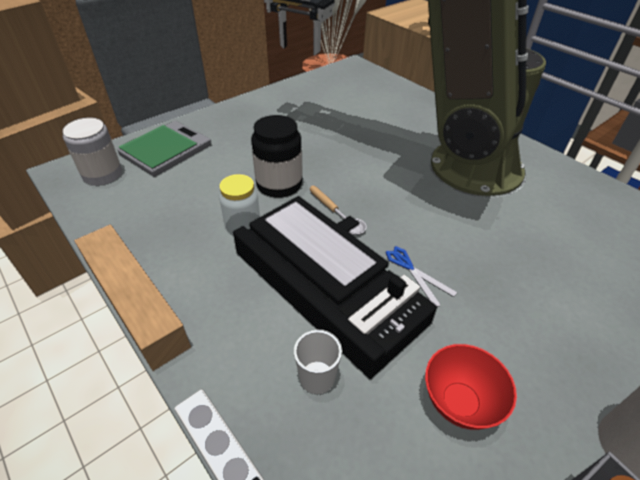

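The top view shows the sealer at u 187–376 and v 185–272, the slider grip near (214,243), the pointer near (197,227) and the tab near (312,280). I'll enlarge the sealer to pick points accurately.

Run:
```python
import cv2
t=cv2.imread("pics/top0.png")[175:300,180:385]
s=cv2.imread("pics/scene0.png")[190:385,225:445]
cv2.imwrite("pics/t1.png",cv2.resize(t,(0,0),fx=3.9,fy=3.9,interpolation=cv2.INTER_CUBIC))
cv2.imwrite("pics/s1.png",cv2.resize(s,(0,0),fx=3,fy=3,interpolation=cv2.INTER_CUBIC))
```

```text
(no output)
```

View pics/t1.png

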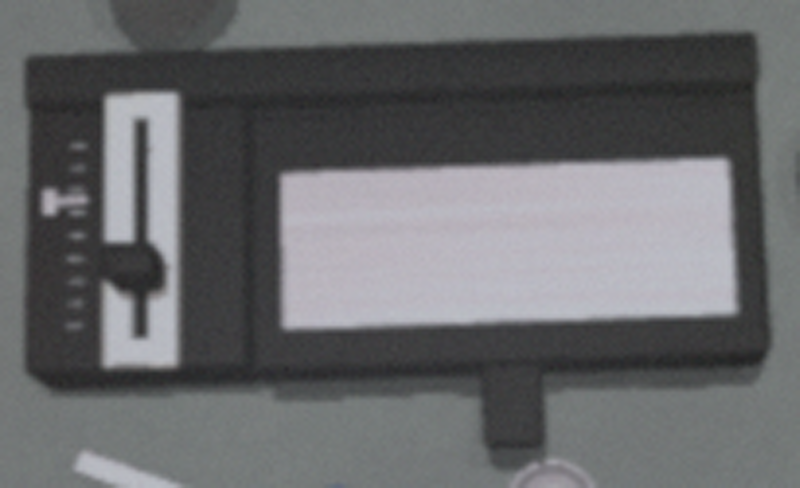

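View pics/s1.png

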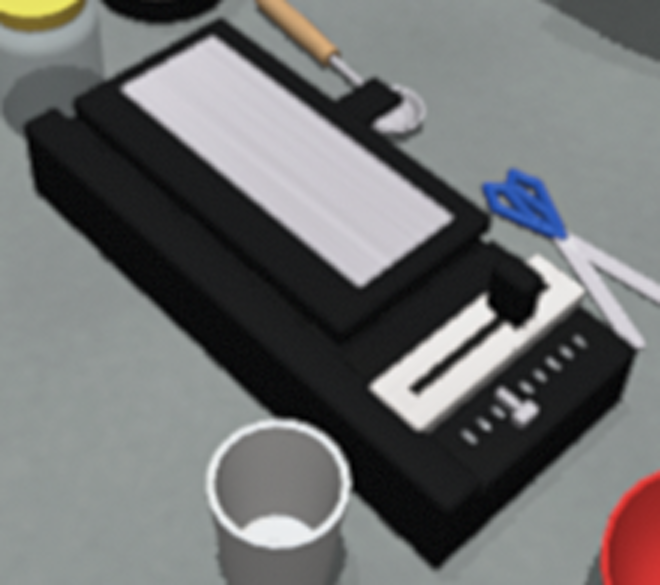

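The crops give clear track corners, spine rear corners, tab front corners and the pointer stem. I'll fit the sealer pose jointly across both cameras.

```bash
cat > fit.py <<'E'
import numpy as np
from scipy.optimize import least_squares
C={n:np.load(f"{n}0.npz") for n in("top","scene")}
def proj(n,P):
    c=C[n]["camera_from_world"]; p=c[:3,:3]@P+c[:3,3]; q=C[n]["intrinsics"]@p; return q[:2]/q[2]
px=lambda n,u,v: np.array([180+u/3.9,175+v/3.9]) if n=="top" else np.array([225+u/3,190+v/3])
# name,(u,v crop),x or key+offset,y,z
O=[("top",28,57,.1,.2,.07),("top",755,35,.1,-.2,.07),
("top",485,447,-.123,-.044,.068),("top",545,445,-.123,-.076,.068),
("top",103,94,"t+",.155,.074),("top",180,92,"t+",.115,.074),("top",102,367,"t-",.155,.074),("top",180,366,"t-",.115,.074),
("scene",370,387,"t+",.115,.074),("scene",421,432,"t+",.155,.074),("scene",584,293,"t-",.155,.074),("scene",540,255,"t-",.115,.074),
("scene",437,567,.1,.2,0),("scene",30,190,.1,-.2,0.0),
("top",70,200,"p",None,.068),("top",50,201,"p",None,.068)]
def W(p,x,y,z):
    c,s=np.cos(p[2]),np.sin(p[2]); return np.array([p[0]+c*x-s*y,p[1]+s*x+c*y,z])
def res(p):
    r=[]
    for i,(n,u,v,x,y,z) in enumerate(O):
        if x=="t+":x=p[3]+.075
        elif x=="t-":x=p[3]-.075
        elif x=="p":x=p[4]
        if y is None:y=p[5+(u==50)]
        r+=list(proj(n,W(p,x,y,z))-px(n,u,v))
    return np.array(r)
s=least_squares(res,[.55,.1,0,0,.03,.17,.18],loss="soft_l1"); p=s.x
if __name__=="__main__":
    print(np.round(p,4)); print(np.round(res(p).reshape(-1,2),1).tolist())
    print("tab",W(p,-.107,-.06,.063),"pointer",W(p,p[4],.135,.1))
    # grip: predicted 8-corner outline in crop px vs fader pos
    for f in(0,.01,.02,.03):
        x=p[3]-.05+f
        print(f,W(p,x,.135,.114).round(4),[((proj("top",W(p,x+a,.135+b,z))-[180,175])*3.9).round().tolist() for z in(.114,.074) for a in(.01,-.01) for b in(.014,-.014)])
E
python3 fit.py
```

```text
[0.5707 0.0577 0.0505 0.0021 0.02   0.1731 0.1838]
[[-1.8, 0.3], [0.0, -0.9], [-0.5, 0.8], [-0.2, 0.7], [-0.2, -0.1], [-0.9, -0.3], [-0.4, 0.3], [-0.8, -0.2], [-1.1, -1.1], [-1.1, -1.3], [0.1, -2.1], [-2.0, -1.8], [-0.2, 1.8], [0.3, 0.5], [0.0, 0.0], [-0.0, -0.0]]
tab [ 0.4668897  -0.00762427  0.063     ] pointer [0.58385853 0.19353037 0.1       ]
0 [0.516  0.1901 0.114 ] [[97.0, 287.0], [152.0, 285.0], [97.0, 326.0], [152.0, 324.0], [112.0, 302.0], [165.0, 300.0], [112.0, 339.0], [165.0, 337.0]]
0.01 [0.526  0.1906 0.114 ] [[97.0, 268.0], [152.0, 266.0], [97.0, 307.0], [152.0, 305.0], [112.0, 284.0], [165.0, 282.0], [112.0, 321.0], [165.0, 319.0]]
0.02 [0.536  0.1911 0.114 ] [[98.0, 249.0], [152.0, 247.0], [97.0, 287.0], [152.0, 285.0], [113.0, 265.0], [165.0, 263.0], [112.0, 302.0], [165.0, 300.0]]
0.03 [0.546  0.1916 0.114 ] [[98.0, 230.0], [152.0, 228.0], [97.0, 268.0], [152.0, 266.0], [113.0, 247.0], [165.0, 245.0], [112.0, 284.0], [165.0, 282.0]]
```

The fit puts the grip at about (0.5405, 0.191) and the pointer at x≈0.584. The tab is at about (0.467, −0.008) and the yaw is 0.05. I'll move above the grip, with the fingers set to close along the track, and look with the wrist camera.

```bash
python3 -m pendant '[[[0,1,3],0],[[1,2,3],0],[[1.5,3,1],0.12],[[1.5,3,0],0.12],[[1.5,3,0],0.12],[[1.5,3,0],0.12],[[1.5,3,0],0.12],[[1.5,3,0],0.12],[[1.5,3,0],0.12],[[1.5,3,0],0.12],[[1.5,3,0],0.12],[[1.5,3,0],0.12],[[1.5,3,0],0.03],[[1.5,3,0],0],[[1.5,3,0],0],[[1.5,3,0],0],[[1.5,3,0],0],[[1.5,3,0],0],[[1.5,3,0],0],[[1.5,3,0],0]]' 0.6
```

```text
time_s: 1.77
ee_pos: [0.4888, 0.0628, 0.2753]
eef_rot: [-3.141, 0.0, 1.619]
force: [0.5, 0.0, 0.0]
grip_width: 0.056
grip_force: 0.0
```

```bash
python3 -m pendant '[[[1.3,3.2,0],0],[[1.3,3.2,-1],0],[[1.3,3.2,-2],0],[[1.3,3.2,-2],0],[[0,0,-2],0],[[0,0,0],0],[[0,0,0],0]]'
python3 - <<'E'
from station import ctrl
import cv2,numpy as np
c=ctrl.camera("wrist"); cv2.imwrite("pics/w0.png",c["color"][:,:,::-1])
np.savez("wrist0.npz",**{k:c[k] for k in("color","intrinsics","camera_from_world")})
from fit import *
K=c["intrinsics"];T=c["camera_from_world"]
def fe(P):
    q=T[:3,:3]@P+T[:3,3]; th=np.arctan2(np.hypot(*q[:2]),q[2]); d=q[:2]/np.hypot(*q[:2]); return (K[0,0]*th*d+K[:2,2]).round(1)
for nm,P in dict(grip=W(p,p[3]-.0255,.135,.114),pt=W(p,p[4],.173,.068),trk1=W(p,p[3]+.075,.155,.074),trk2=W(p,p[3]-.075,.155,.074)).items(): print(nm,fe(P))
E
```

```text
time_s: 2.35
ee_pos: [0.54, 0.1889, 0.2049]
eef_rot: [-3.139, 0.001, 1.619]
force: [-0.5, 0.2, 0.1]
grip_width: 0.0564
grip_force: 0.0
grip [317.4 239.3]
pt [368.1 181.3]
trk1 [432.6 204. ]
trk2 [259.4 203.5]
```

View pics/w0.png

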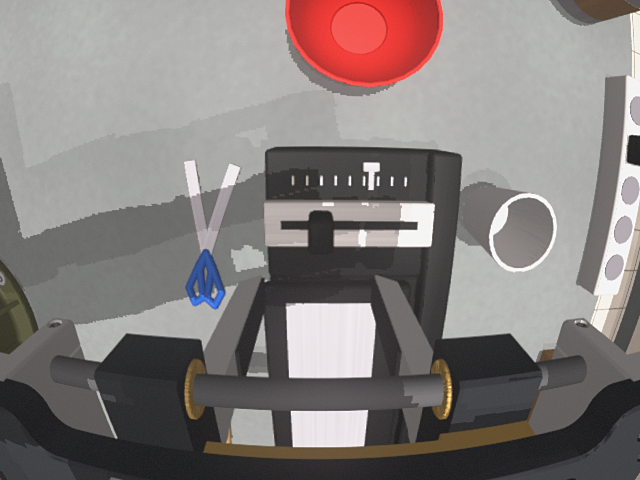

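The wrist view shows the grip at about (320,231), the pointer stem at about (372,183) and the track from u 265 to 434. I'll measure these to subpixel accuracy.

```bash
cat > wr.py <<'E'
import numpy as np
def ray(c,u,v,z):
    K=c["intrinsics"];T=c["camera_from_world"]; d=np.array([u,v])-K[:2,2]; r=np.hypot(*d); th=r/K[0,0]
    w=np.r_[np.sin(th)*d/r,np.cos(th)]; w=T[:3,:3].T@w; o=-T[:3,:3].T@T[:3,3]; return o+w*(z-o[2])/w[2]
E
python3 - <<'E'
import numpy as np
from wr import ray
c=np.load("wrist0.npz"); g=c["color"].astype(int).mean(2)
for v in(166,172,176,180,184,188): print(v,g[v,355:390].astype(int).tolist())
for v in(208,214,222,232,240,248): print(v,g[v,300:342].astype(int).tolist())
print("col",g[205:262,320].astype(int).tolist())
for n,u,v,z in(("p",372,183,.068),("g",320.5,231,.114),("tf",265.5,204,.074),("tr",434,204,.074)): print(n,ray(c,u,v,z).round(4))
E
```

```text
166 [71, 70, 73, 72, 70, 69, 56, 77, 166, 236, 245, 242, 241, 242, 242, 242, 242, 242, 241, 241, 241, 242, 244, 245, 192, 76, 63, 73, 70, 71, 70, 71, 71, 69, 68]
172 [69, 71, 72, 71, 71, 71, 69, 66, 68, 72, 72, 69, 74, 121, 242, 243, 240, 243, 240, 166, 91, 82, 77, 75, 69, 64, 70, 69, 69, 72, 71, 72, 73, 71, 69]
176 [70, 72, 69, 70, 71, 69, 67, 95, 155, 191, 88, 60, 65, 130, 247, 243, 243, 248, 227, 131, 67, 72, 141, 165, 111, 68, 67, 70, 69, 72, 72, 71, 70, 70, 65]
180 [70, 72, 73, 70, 70, 70, 64, 113, 220, 255, 137, 58, 65, 149, 247, 241, 242, 248, 221, 120, 62, 102, 223, 253, 131, 64, 67, 71, 67, 70, 67, 69, 70, 66, 59]
184 [69, 68, 69, 69, 72, 66, 67, 119, 228, 255, 112, 55, 83, 183, 245, 240, 241, 247, 207, 91, 68, 135, 238, 255, 134, 64, 64, 69, 69, 70, 67, 68, 68, 66, 61]
188 [71, 69, 67, 69, 68, 69, 68, 68, 68, 69, 67, 47, 73, 176, 245, 250, 248, 250, 205, 83, 64, 72, 72, 69, 70, 68, 67, 70, 71, 68, 71, 71, 69, 69, 68]
208 [178, 178, 178, 177, 178, 177, 178, 178, 179, 178, 179, 179, 178, 179, 182, 180, 180, 180, 182, 180, 179, 181, 179, 179, 177, 180, 178, 177, 174, 176, 175,
[... 613 characters left out ...]
 [174, 176, 175, 174, 173, 176, 180, 141, 80, 42, 43, 41, 51, 49, 48, 48, 45, 48, 47, 49, 45, 48, 48, 49, 47, 47, 45, 50, 47, 46, 46, 44, 44, 107, 173, 202, 201, 198, 199, 199, 199, 199]
248 [49, 49, 46, 48, 50, 50, 49, 45, 41, 45, 47, 45, 46, 49, 47, 48, 43, 44, 47, 48, 46, 48, 46, 46, 48, 50, 49, 46, 45, 46, 47, 43, 45, 44, 51, 51, 48, 49, 49, 50, 49, 48]
col [173, 170, 177, 179, 182, 103, 48, 41, 42, 40, 45, 43, 44, 44, 43, 45, 47, 44, 47, 49, 52, 53, 50, 50, 49, 49, 49, 51, 45, 49, 48, 50, 48, 48, 45, 45, 49, 44, 50, 48, 46, 48, 45, 46, 46, 47, 47, 42, 46, 46, 50, 52, 49, 51, 50, 50, 49]
p [0.5854 0.2303 0.068 ]
g [0.5425 0.1979 0.114 ]
tf [0.4953 0.2086 0.074 ]
tr [0.6411 0.2165 0.074 ]
```

The measured slide to the pointer is about 44 mm. I'll descend and pinch the grip along the track.

```bash
python3 -m pendant '[[[0.2,0.2,-2],0],[[0,0,-3],0],[[0,0,-3],0],[[0,0,-2],0],[[0,0,-1.5],0],[[0,0,-0.5],0],[[0,0,0],0],[[0,0,0],0]]'; python3 -m pendant '[[[0,0,0],0],[[0,0,0],0],[[0,0,0],0],[[0,0,0],0],[[0,0,0],0],[[0,0,0],0]]' 0 10
```

```text
time_s: 3.07
ee_pos: [0.5433, 0.1908, 0.0872]
eef_rot: [3.139, -0.001, 1.618]
force: [-0.1, -0.1, 0.5]
grip_width: 0.0568
grip_force: 0.0
time_s: 3.57
ee_pos: [0.5425, 0.1911, 0.0856]
eef_rot: [-3.142, -0.0, 1.619]
force: [-0.9, -0.1, 1.3]
grip_width: 0.0201
grip_force: 5.8
```

```bash
python3 -m pendant '[[[0.4,0.02,0],0],[[0.6,0.03,0],0],[[0.6,0.03,0],0],[[0.6,0.03,0],0],[[0.6,0.03,0],0],[[0.6,0.03,0],0],[[0.5,0.025,0],0],[[0.4,0.02,0],0],[[0,0,0],0],[[0,0,0],0],[[0,0,0],0]]'
python3 - <<'E'
from station import ctrl
import cv2,numpy as np
c=ctrl.camera("wrist"); np.savez("wrist1.npz",**{k:c[k] for k in("color","intrinsics","camera_from_world")})
cv2.imwrite("pics/w1.png",cv2.resize(c["color"][60:300,200:460,::-1],(0,0),fx=2.4,fy=2.4,interpolation=cv2.INTER_CUBIC))
E
```

```text
time_s: 4.48
ee_pos: [0.5857, 0.1931, 0.0856]
eef_rot: [3.141, 0.0, 1.619]
force: [1.7, -2.2, 4.3]
grip_width: 0.02
grip_force: 10.0
```

View pics/w1.png

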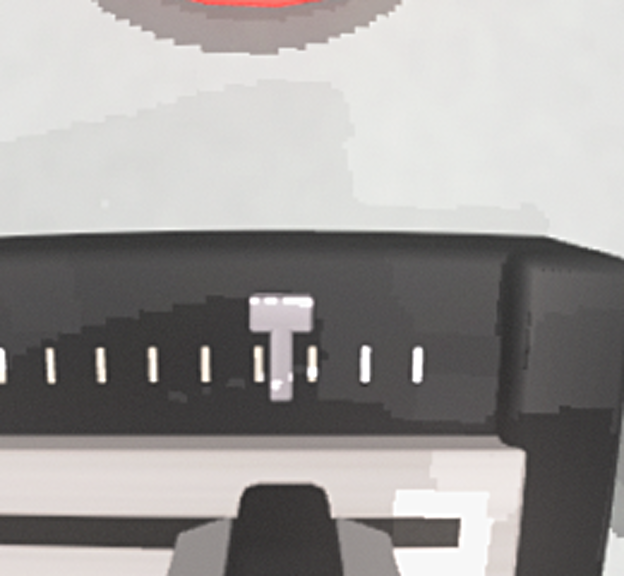

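The pointer stem is at crop x 281.5 and the grip at about 240–328, so they are nearly level. I'll quantify what is left.

Run:
```python
import numpy as np
from wr import ray
from fit import p
c=np.load("wrist1.npz"); g=c["color"].astype(float).mean(2)
print(c["intrinsics"].round(1).tolist(), "yaw",p[2])
def edges(v,a,b,t,up):
    r=g[v,a:b]; m=(r>t) if up else (r<t); i=np.where(m)[0]; lo,hi=i[0],i[-1]
    f=lambda k,j:(t-r[k])/(r[j]-r[k])
    return a+lo-1+f(lo-1,lo), a+hi+f(hi,hi+1)
ax=np.array([np.cos(.052),np.sin(.052),0])
for v in(187,190,193,):
    e=edges(v,298,336,130,True); print("head",v,np.round(e,2),[round(1e3*ax@ray(c,x,v,.068),2) for x in e], round(1e3*ax@ray(c,np.mean(e),v,.068),2))
for v in(203,206,210,214,220,224):
    e=edges(v,312,322,130,True); print("stem",v,np.round(e,2),round(1e3*ax@ray(c,np.mean(e),v,.068),2))
for v in(264,267,270,273):
    e=edges(v,285,352,85,False); print("grip",v,np.round(e,2),[round(1e3*ax@ray(c,x,v,.085),2) for x in e],round(1e3*ax@ray(c,np.mean(e),v,.085),2))
a,b=ray(c,201,212,.06),ray(c,374,212,.06);
```

```text
[[371.6, 0.0, 317.8], [0.0, 371.6, 238.0], [0.0, 0.0, 1.0]] yaw 0.05045107564309847
head 187 [303.58 330.12] [np.float64(588.76), np.float64(602.85)] 595.81
head 190 [303.59 329.47] [np.float64(588.75), np.float64(602.51)] 595.63
head 193 [303.57 329.37] [np.float64(588.72), np.float64(602.46)] 595.59Traceback (most recent call last):
  File "<stdin>", line 14, in <module>
  File "<stdin>", line 9, in edges
  File "<stdin>", line 8, in <lambda>
IndexError: index 10 is out of bounds for axis 0 with size 10
```

Run:
```python
import numpy as np
from wr import ray
c=np.load("wrist1.npz"); g=c["color"].astype(int).mean(2).astype(int)
ax=np.array([np.cos(.051),np.sin(.051),0])
print(g[205,308:328].tolist(),g[218,308:328].tolist())
for v in(264,268,271): print(v,g[v,294:344].tolist())
for u,v in((299.8,264),(336.8,264)):
  print([round(1e3*ax@ray(c,u,v,z),1) for z in(.074,.08,.09)])
```

```text
[217, 134, 57, 56, 108, 190, 204, 199, 196, 192, 193, 194, 188, 146, 64, 55, 59, 62, 58, 61] [244, 194, 82, 61, 109, 204, 234, 231, 229, 202, 189, 190, 223, 207, 80, 52, 59, 60, 59, 62]
264 [216, 216, 215, 217, 218, 220, 216, 158, 64, 43, 48, 49, 49, 55, 50, 55, 52, 53, 54, 52, 55, 52, 57, 54, 52, 52, 54, 55, 53, 56, 55, 55, 57, 56, 57, 52, 53, 54, 49, 50, 82, 153, 220, 218, 216, 216, 216, 216, 216, 215]
268 [215, 215, 214, 216, 222, 197, 75, 42, 52, 55, 55, 55, 54, 57, 50, 51, 55, 52, 53, 55, 55, 54, 56, 56, 56, 54, 54, 53, 54, 57, 56, 55, 55, 57, 58, 57, 59, 54, 58, 58, 52, 60, 117, 222, 222, 215, 215, 215, 214, 215]
271 [214, 215, 216, 219, 202, 136, 58, 48, 54, 54, 54, 52, 53, 54, 55, 54, 55, 52, 53, 55, 52, 53, 54, 56, 56, 53, 56, 56, 55, 56, 54, 55, 56, 54, 58, 60, 58, 59, 57, 58, 57, 55, 71, 139, 217, 216, 212, 212, 212, 214]
[np.float64(586.2), np.float64(586.5), np.float64(587.0)]
[np.float64(606.3), np.float64(606.0), np.float64(605.4)]
```

Comparing them in the same image, the grip is about 0.5 mm past the pointer. I'll nudge it back, release, rise and check.

```bash
python3 -m pendant '[[[-0.05,0,0],0],[[0,0,0],0],[[0,0,0],0],[[0,0,0],0]]'; python3 -m pendant '[[[0,0,0],0],[[0,0,0],0],[[0,0,0],0],[[0,0,0],0],[[0,0,2],0],[[0,0,3.5],0],[[0,0,3.5],0],[[0,0,3],0],[[0,0,0],0],[[0,0,0],0]]' 0.62
python3 - <<'E'
from station import ctrl
import numpy as np
from wr import ray
c=ctrl.camera("wrist"); np.savez("wrist2.npz",**{k:c[k] for k in("color","intrinsics","camera_from_world")})
g=c["color"].astype(int).mean(2).astype(int)
for v in(166,168,172,180,186,188): print(v,g[v,300:336].tolist())
for v in(214,232,240): print(v,g[v,296:342].tolist())
E
```

```text
time_s: 4.87
ee_pos: [0.5849, 0.1931, 0.0855]
eef_rot: [-3.142, 0.0, 1.619]
force: [1.0, -2.5, 4.8]
grip_width: 0.0201
grip_force: 10.0
time_s: 5.7
ee_pos: [0.5854, 0.1934, 0.2068]
eef_rot: [3.139, -0.001, 1.619]
force: [0.7, -0.3, -0.2]
grip_width: 0.0582
grip_force: 0.0
166 [70, 68, 67, 71, 66, 70, 68, 65, 72, 180, 254, 251, 249, 249, 249, 249, 249, 249, 249, 249, 249, 250, 250, 254, 255, 167, 70, 62, 69, 70, 71, 67, 67, 72, 70, 70]
168 [68, 67, 68, 66, 69, 69, 61, 47, 62, 170, 246, 246, 243, 242, 243, 243, 243, 242, 243, 243, 243, 243, 244, 247, 252, 163, 70, 63, 68, 69, 69, 69, 71, 70, 68, 69]
172 [47, 51, 50, 50, 49, 50, 52, 48, 54, 103, 149, 150, 155, 151, 145, 155, 235, 240, 240, 242, 243, 245, 247, 251, 252, 161, 69, 62, 68, 68, 69, 69, 65, 69, 68, 71]
180 [44, 47, 45, 51, 51, 46, 49, 49, 40, 54, 133, 199, 124, 51, 67, 147, 151, 152, 156, 189, 165, 73, 55, 63, 163, 255, 196, 86, 61, 61, 66, 67, 66, 65, 66, 68]
186 [48, 51, 46, 48, 50, 51, 47, 48, 44, 52, 135, 195, 122, 47, 68, 145, 149, 148, 152, 186, 163, 73, 53, 66, 163, 255, 194, 89, 61, 66, 65, 67, 63, 65, 66, 66]
188 [50, 48, 48, 46, 47, 46, 47, 46, 44, 55, 96, 131, 94, 57, 66, 144, 158, 227, 243, 232, 166, 68, 58, 61, 83, 141, 100, 67, 62, 65, 63, 67, 65, 63, 67, 66]
214 [172, 172, 171, 171, 168, 170, 169, 169, 172, 172, 148, 107, 79, 65, 40, 42, 42, 40, 41, 43, 41, 41, 39, 42, 39, 39, 42, 38, 42, 63, 101, 126, 163, 170, 170, 168, 167, 167, 165, 169, 166, 166, 167, 167, 165, 166]
232 [139, 140, 139, 137, 140, 139, 141, 143, 85, 47, 39, 41, 49, 50, 46, 48, 47, 44, 45, 47, 46, 48, 48, 47, 44, 44, 44, 45, 48, 45, 37, 45, 33, 49, 117, 140, 138, 139, 138, 135, 138, 136, 138, 136, 138, 135]
240 [171, 172, 171, 172, 172, 171, 175, 175, 107, 56, 39, 40, 46, 46, 44, 43, 44, 43, 42, 42, 44, 44, 40, 42, 41, 44, 40, 42, 43, 41, 43, 40, 35, 55, 164, 199, 194, 193, 193, 193, 193, 192, 193, 195, 193, 192]
```

The grip is at u≈316.8 and the pointer at 317.0–317.6, so the slider is within about 0.5 mm. Next is the tab.

```bash
python3 -m pendant '[[[-0.9,-1.55,0],-0.12],[[-0.9,-1.55,0],-0.12],[[-0.9,-1.55,0],-0.12],[[-0.9,-1.55,0],-0.12],[[-0.9,-1.55,0],-0.12],[[-0.9,-1.55,0],-0.12],[[-0.9,-1.55,0],-0.12],[[-0.9,-1.55,0],-0.12],[[-0.9,-1.55,0],-0.12],[[-0.9,-1.55,0],-0.12],[[-0.9,-1.55,0],-0.12],[[-0.9,-1.55,0],-0.12],[[-0.9,-1.55,0],-0.12],[[0,0,0],-0.008],[[0,0,0],0],[[0,0,0],0]]' 0.65
python3 - <<'E'
from station import ctrl
import cv2,numpy as np
c=ctrl.camera("wrist"); np.savez("wrist3.npz",**{k:c[k] for k in("color","intrinsics","camera_from_world")})
cv2.imwrite("pics/w3.png",c["color"][:,:,::-1])
E
```

```text
time_s: 7.08
ee_pos: [0.468, -0.0079, 0.2047]
eef_rot: [-3.141, 0.001, 0.054]
force: [0.5, -0.2, 0.3]
grip_width: 0.061
grip_force: 0.0
```

View pics/w3.png

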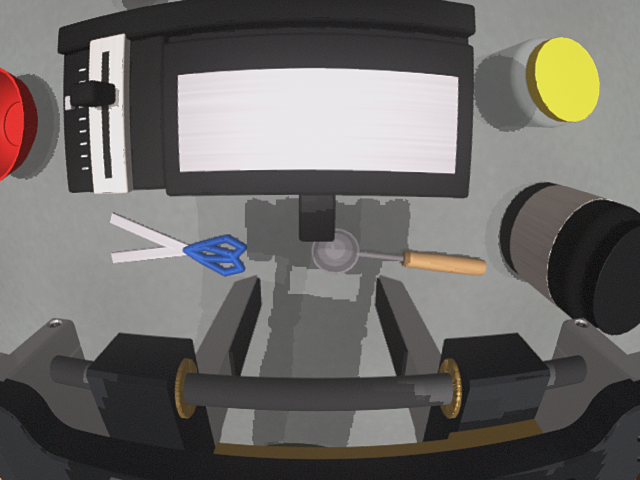

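The tab is centred in the wrist view at u 299–335, with its front edge at v≈241. Converting that to world coordinates.

Run:
```python
import numpy as np
from wr import ray
c=np.load("wrist3.npz"); g=c["color"].astype(int).mean(2).astype(int)
print(g[225,292:342].tolist()); print(g[230:248,310].tolist())
for u,v in((299,225),(335.5,225),(317.2,241),(317.2,238)): print(u,v,ray(c,u,v,.068).round(4))
```

```text
[91, 91, 90, 92, 92, 94, 83, 47, 43, 45, 49, 49, 47, 43, 46, 47, 46, 45, 46, 49, 44, 45, 46, 42, 44, 46, 46, 43, 46, 46, 47, 47, 44, 46, 42, 42, 45, 46, 46, 46, 41, 39, 56, 81, 93, 92, 94, 91, 92, 93]
[48, 47, 48, 46, 46, 42, 46, 45, 43, 44, 39, 56, 94, 93, 91, 92, 90, 88]
299 225 [0.4699 0.0089 0.068 ]
335.5 225 [ 0.4716 -0.023   0.068 ]
317.2 241 [ 0.4561 -0.0078  0.068 ]
317.2 238 [ 0.4589 -0.0076  0.068 ]
```

```bash
python3 -m pendant '[[[0.15,0.05,-2.5],0],[[0,0,-4],0],[[0,0,-4],0],[[0,0,-3],0],[[0,0,-1.5],0],[[0,0,-1],0],[[0,0,0],0],[[0,0,0],0]]'; python3 -m pendant '[[[0,0,0],0],[[0,0,0],0],[[0,0,0],0],[[0,0,0],0],[[0,0,0],0],[[0,0,0],0]]' 0 25
```

```text
time_s: 7.8
ee_pos: [0.4698, -0.0075, 0.0458]
eef_rot: [-3.142, -0.0, 0.052]
force: [1.0, -0.3, 0.8]
grip_width: 0.0608
grip_force: 0.0
time_s: 8.3
ee_pos: [0.4696, -0.0066, 0.0459]
eef_rot: [-3.14, -0.001, 0.05]
force: [-0.5, 11.4, 4.1]
grip_width: 0.032
grip_force: 25.0
```

The tab is held at a width of 32 mm. I'll raise the lid along its arc, first half now.

```bash
python3 -m pendant '[[[0.06,0.05,0.4],0],[[0.0,0.03,0.42],0],[[0.1,0.01,0.82],0],[[0.14,0.01,0.81],0],[[0.18,0.01,0.8],0],[[0.22,0.01,0.79],0],[[0.26,0.01,0.79],0],[[0.3,0.015,0.77],0],[[0.34,0.015,0.77],0],[[0,0,0],0],[[0,0,0],0]]'
```

```text
time_s: 9.22
ee_pos: [0.4853, -0.0059, 0.1098]
eef_rot: [-3.141, 0.0, 0.051]
force: [-1.8, 6.1, -1.9]
grip_width: 0.0317
grip_force: 25.0
```

```bash
python3 -m pendant '[[[0.37,0.03,0.73],0],[[0.4,0.03,0.72],0],[[0.44,0.03,0.69],0],[[0.47,0.03,0.68],0],[[0.51,0.03,0.64],0],[[0.53,0.03,0.63],0],[[0.57,0.03,0.59],0],[[0.59,0.03,0.58],0],[[0,0,0],0],[[0,0,0],0],[[0,0,0],0]]'
python3 - <<'E'
from station import ctrl
import cv2,numpy as np
c=ctrl.camera("scene"); np.savez("scene4.npz",**{k:c[k] for k in("color","intrinsics","camera_from_world")})
cv2.imwrite("pics/s4.png",cv2.resize(c["color"][120:390,200:460,::-1],(0,0),fx=2.2,fy=2.2,interpolation=cv2.INTER_CUBIC))
E
```

```text
time_s: 10.13
ee_pos: [0.5245, -0.004, 0.1619]
eef_rot: [3.141, -0.001, 0.051]
force: [-0.4, -1.4, 0.5]
grip_width: 0.0318
grip_force: 25.0
```

View pics/s4.png

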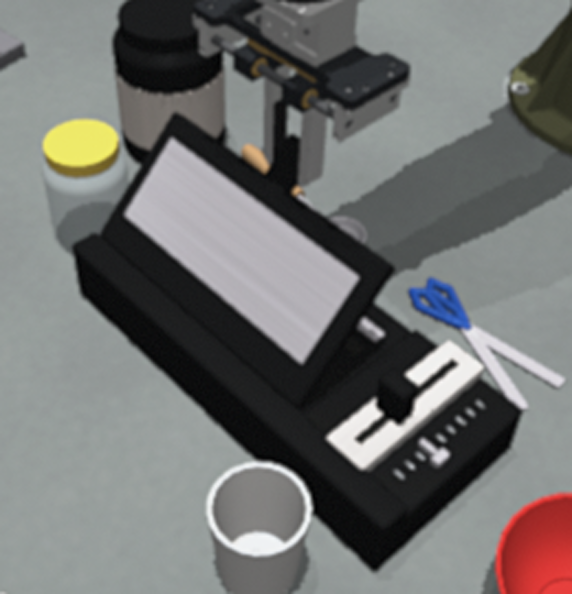

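The lid is open and held, and the slider is level with the pointer at crop (398,395) against (435,450). I'll check the lid angle against the lid's left front corner, which is at crop (392,270) now and was at (490,215) in the shut crop.

Run:
```python
import numpy as np
from fit import *
for z in(.06,.068,.073): print("shut",z,proj("scene",W(p,-.08,.077,z)).round(1),"obs 388.3 261.7")
for h in(.011,.016):
  for t in(.7,.745,.785,.825,.87):
    c,s=np.cos(t),np.sin(t); x=.06-.14*c+h*s; z=.057+.14*s+h*c
    print(h,t,proj("scene",W(p,x,.077,z)).round(1),"obs 378.2 242.7")
from station import ctrl
o=ctrl.get_obs(); e=o["ee_pos"]; 
g=np.array([e[0],e[1],e[2]+.019]); ps=p.copy(); ps[0]+=.002
d=np.array([np.cos(p[2]),np.sin(p[2])]); hp=W(ps,.06,-.06,.057)
r=d@(hp[:2]-g[:2]); print("phi",np.arctan2(g[2]-.057,r)-np.arctan2(.006,.167),"R",np.hypot(r,g[2]-.057))
```

```text
shut 0.06 [389.2 265. ] obs 388.3 261.7
shut 0.068 [389.7 262.3] obs 388.3 261.7
shut 0.073 [390.  260.6] obs 388.3 261.7
0.011 0.7 [381.2 240.7] obs 378.2 242.7
0.011 0.745 [379.8 240.2] obs 378.2 242.7
0.011 0.785 [378.4 239.8] obs 378.2 242.7
0.011 0.825 [377.  239.6] obs 378.2 242.7
0.011 0.87 [375.2 239.4] obs 378.2 242.7
0.016 0.7 [380.2 240. ] obs 378.2 242.7
0.016 0.745 [378.7 239.6] obs 378.2 242.7
0.016 0.785 [377.3 239.4] obs 378.2 242.7
0.016 0.825 [375.8 239.2] obs 378.2 242.7
0.016 0.87 [373.9 239.2] obs 378.2 242.7
phi 0.8027653988299124 R 0.16655172546975014
```

The arm motion along the arc gives 0.78–0.80 rad, and the image agrees within its coarse resolution. The measured radius of 166.6 mm fits the 167 mm given. I'll hold briefly, confirm it is stable and hand in.

```bash
python3 -m pendant '[[[0,0,0],0],[[0,0,0],0],[[0,0,0],0],[[0,0,0],0],[[0,0,0],0],[[0,0,0],0]]' && python3 -c "
from station import ctrl
print(ctrl.hand_in())"
```

```text
time_s: 10.68
ee_pos: [0.5243, -0.004, 0.1618]
eef_rot: [3.141, -0.0, 0.051]
force: [-0.9, -5.2, -1.4]
grip_width: 0.0316
grip_force: 25.0
the job is handed in; nothing more can be done
None
```

I handed the job in at 10.7 s: the slider is within about 0.5 mm of the pointer, and the fingers are holding the lid open at about 45 degrees by its tab (0.78–0.80 rad from the arm's motion; the camera check was too coarse to confirm it closely).

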